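# Make up two procedure kits in the lab workstation

### The job

Make up the two procedure kits from the stock on the bench: the amber bottle, the orange-capped pot and the blue tube block go in the yellow tray, and the blue-capped pot and the metal canister go in the green tray. Set each thing down upright, flat on the floor of a compartment of its own (any compartment of the right tray), without dropping it. Leave the green bottle, the white-capped pot and the red tube block standing where they are.

Things in the scene. Friction and masses are not known exactly. Their poses are not given: they have to be found in the camera images.
- tray_yellow: yellow plastic kit tray with three equal open compartments in a row, fixed to the bench. Origin at the centre of its underside; x is its short side (78 mm), y its long side (210 mm), z up. Floor 3 mm thick; rim and the two dividers 3 mm thick and their tops 10 mm above the bench. Each compartment is 72 mm (x) by 66 mm (y) inside, their centres at y = -69, 0 and +69 mm, x = 0.
- tray_green: green plastic kit tray with three equal open compartments in a row, fixed to the bench. Origin at the centre of its underside; x is its short side (78 mm), y its long side (210 mm), z up. Floor 3 mm thick; rim and the two dividers 3 mm thick and their tops 10 mm above the bench. Each compartment is 72 mm (x) by 66 mm (y) inside, their centres at y = -69, 0 and +69 mm, x = 0.
- bottle_amber_mid (a point): small amber (brown) glass bottle with a white screw cap: body 44 mm across up to 46 mm high, then a shoulder up to a 30 mm wide cap, 72 mm tall in all, about 90 g. The point is its centre, half-way up; z is its own upright axis. Stands on its base on the bench. 
- pot_orange_mid (a point): round white plastic specimen pot with an orange screw cap, 48 mm across from base to top, 56 mm tall, about 60 g. The point is its centre, half-way up; z is its own upright axis. Stands on its base on the bench. 
- block_blue_mid (a point): small oblong blue plastic tube block, 46 mm (its x) by 38 mm (its y), solid to 34 mm high, with twelve wells in its top, six of them (one half) holding little white-capped tubes that stick up 10 mm, 44 mm tall in all, about 70 g. The point is its centre, half-way up; z is its own upright axis. Stands on its base on the bench. 
- pot_blue_mid (a point): round white plastic specimen pot with a blue screw cap, 48 mm across from base to top, 56 mm tall, about 60 g. The point is its centre, half-way up; z is its own upright axis. Stands on its base on the bench. 
- canister_mid (a point): round metal canister, 46 mm across, bright side wall and darker flat lid 52 mm high, with a 12 mm wide black knob on it, 60 mm tall with the knob, about 100 g. The lid does not come off. The point is its centre, half-way up; z is its own upright axis. Stands on its base on the bench. 
- bottle_green_mid (a point): Not part of a kit: stays in stock. small green glass bottle with a black screw cap: body 44 mm across up to 46 mm high, then a shoulder up to a 30 mm wide cap, 72 mm tall in all, about 90 g. The point is its centre, half-way up; z is its own upright axis. Stands on its base on the bench. 
- pot_white_mid (a point): Not part of a kit: stays in stock. round white plastic specimen pot with a white screw cap, 48 mm across from base to top, 56 mm tall, about 60 g. The point is its centre, half-way up; z is its own upright axis. Stands on its base on the bench. 
- block_red_mid (a point): Not part of a kit: stays in stock. small oblong red plastic tube block, 46 mm (its x) by 38 mm (its y), solid to 34 mm high, with twelve wells in its top, six of them (one half) holding little white-capped tubes that stick up 10 mm, 44 mm tall in all, about 70 g. The point is its centre, half-way up; z is its own upright axis. Stands on its base on the bench. 

How it is judged:
By the outcome, as a careful person would: the job done as asked, in the order asked, and still so for the second after the job is handed in, with the robot touching nothing.
It also fails if it takes over 128 s, if anything falls off the work surface, if the arm or the gripper's body presses on something with over 40 N, if the wrist force passes 120 N, or if a joint passes its speed limit or range.

### The arm

A 7-joint arm with a two-finger parallel gripper is mounted at the origin on the work surface. World frame = base frame: x ahead of the robot, y to its left, z up, the work surface at z = 0. Lengths are in m, angles in rad, forces in N, time in s.
With the tool pointing down it reaches from about 0.4 to 0.85 m from the base axis. Payload 4.4 kg.
Tool frame: the origin (TCP) lies midway between the tips of the shut fingers; the grasp point (between the pads) lies 19 mm behind it; z points along the fingers, y is the line along which they close (so a half turn about z gives the same grasp; the last joint's range is limited). The gripper opens to 94 mm and grips with 3 to 60 N. Pads are 16 mm wide; open, the fingers measure 119 mm over their backs; the gripper's body (75 mm by 177 mm) begins 78 mm behind the grasp point.
Start: joints at [-1.177, 0.628, 0.038, 1.517, -0.027, 0.996, -0.02], TCP at [0.288, 0.583, 0.205] pointing down, gripper open.
Joint ranges: [-3.06, 3.06], [-0.37, 2.12], [-1.25, 1.32], [0.18, 2.47], [-1.1, 4.24], [0.23, 1.98], [-2.94, 2.94]. Speed limits (rad/s): [2.57, 2.57, 3.14, 3.14, 3.14, 3.14, 3.14].

### API

Orientations are given as a 3x3 rotation matrix whose columns are the frame's x, y, z axes.
In Python, from station import sensors, eyes, robot, regions_of, spot_point gives the robot as it stands.
- The arm moves only by the shell command python3 -m crank 'ROWS' [FORCE]. ROWS is JSON, a list of rows, each a list of 5 numbers: the gripper's target within -1 to 1 (fully open at 1, half-way at 0, shut at -1), then the shift along the tool's x, y, z in m, then the turn about the tool's z in units of 5 degrees (1.0 is 5 degrees). In form: [[jaw, x, y, z, twist], ...]. A call has 1 to 8 rows; each row is the pose to reach, as a shift and turn from the pose commanded when the call began, along the tool's axes at that moment; what a row does not reach only later rows make up. A row lasts 1/12 s, in which the tool goes at most 41.7 mm and 7.16 degrees, less where a joint would pass 70% of its speed; a pose out of reach is approached as far as the arm can. A call with a gripper value outside its range is refused whole. The fingers move at their own pace and stop on an object; FORCE is the grip in N (left out, the last holds). Time passes only in rows, so rows that repeat a pose let the fingers close. It gives the time, the measured TCP pose, the force, the opening and the grip force at its end, in the units of the state.
- sensors.read_state(): the state, without advancing time (a new reading comes with each control period).
- eyes.get_image(name): name is "scene" or "side" or "wrist"; returns a dict with "pixels" (400x640x3 uint8, red, green, blue), "depth" (400x640 float32, m along the optical axis (not along the pixel's ray), 0 where there is no reading), "fx", "fy", "cx", "cy" (pixels), "world_to_cam" (4x4, takes a point from world to camera coordinates); the wrist camera has in their place "mount" (4x4, takes a point from camera to tool coordinates, whose origin is the TCP and whose axes are the flange's). Camera axes: x right, y down, z forward; pixel columns grow to the right and rows downward; lengths in m; the calibration is good to about 2 mm. A picture is of the moment at which its call begins: read the wrist's pose just before it.
- robot.job_done(): hands the job in; it is judged then, once.
Trained networks look in the newest picture that a camera, given by its name, has taken for a name from the list of things; names that differ only in an ending like _2 or _b are one class to them, and where a whole thing is asked for, a point or a joint stands for the part that bears it (a point fixed in the world has none). Each returns a list of dicts, best first, with "confidence" (0 to 1); they miss things now and then, are a little off and sometimes report something else, mostly with a low value. They report only what shows in the picture. A call takes as long as a camera call.
- regions_of(camera, thing): "region" (400x640 bool, what is visible of it) and "uv" ([column, row] in pixels, amid what is visible of it).
- spot_point(camera, thing): "uv" ([column, row] in pixels: a listed point, or the origin of a listed thing).
The state is a dict: "time": time; "joints": joint angles; "qd": joint speeds; "effort": joint torques, N m; "position": TCP position; "ee_rot": TCP orientation; "contact_force": force on the tool from outside, world axes, zero at the start; "wrist_torque": the same for the moment, N m; "width": opening from 0.0 (shut) to 1.0 (fully open); "grasp_force": force on a finger pad.
Only numpy, scipy, OpenCV 4.12 (cv2) and the standard library are available. Lean on these libraries where they do the work, as an engineer would, in place of code of your own. Each camera call takes 0.05 s, during which the arm holds its last target. There are 200 camera calls.

## Working session

There is one attempt and no reset: what is moved stays moved. The work goes in short steps, Python scripts to look and compute and a shell command to move; the robot and the scene stay as the last step left them, time stands still between calls to the robot, and variables do not carry over. Pictures are saved under pics/ and viewed, at most 14 in all, crops included, and the job is handed in when it is done.

```bash
mkdir -p pics; ls
cat > h.py <<'E'
import numpy as np, cv2
from station import sensors, eyes, robot, regions_of, spot_point
def save(im,n): cv2.imwrite(f'pics/{n}.png',im['pixels'][:,:,::-1])
def pts(im,mask):
    v,u=np.where(mask&(im['depth']>0)); d=im['depth'][v,u]
    P=np.c_[(u-im['cx'])/im['fx']*d,(v-im['cy'])/im['fy']*d,d,np.ones(len(d))]
    return (P@np.linalg.inv(im['world_to_cam']).T)[:,:3]
E
python3 - <<'E'
from h import *
a=eyes.get_image('scene');b=eyes.get_image('side')
save(a,'scene');save(b,'side')
names=['tray_yellow','tray_green','bottle_amber_mid','pot_orange_mid','block_blue_mid','pot_blue_mid','canister_mid','bottle_green_mid','pot_white_mid','block_red_mid']
for c,im in(('scene',a),('side',b)):
  for n in names:
    for r in regions_of(c,n)[:2]:
        P=pts(im,r['region'])
        if len(P)<10: continue
        top=np.percentile(P[:,2],97); T=P[P[:,2]>top-.006]
        lo,hi=np.percentile(P,2,0),np.percentile(P,98,0)
        (cx,cy),sz,an=cv2.minAreaRect((P[:,:2]*1000).astype(np.float32))
        print(c,n,round(r['confidence'],2),np.round(r['uv']),len(P),'top',np.round(((T.min(0)+T.max(0))/2)[:2],3),round(top,3),'rect',np.round([cx,cy,*sz,an]),)
s=sensors.read_state();print(s['time'],s['position'],np.round(s['ee_rot'],3))
E
```

```text
pics
scene tray_yellow 0.71 [269. 249.] 2781 top [ 0.578 -0.137] 0.011 rect [ 578. -135.  213.   82.   89.]
scene tray_green 0.69 [385. 239.] 2628 top [0.624 0.138] 0.011 rect [620. 140. 216.  90.  85.]
scene bottle_amber_mid 0.83 [234. 206.] 451 top [ 0.426 -0.188] 0.073 rect [ 414. -198.   77.   42.   38.]
scene pot_orange_mid 0.84 [192. 193.] 493 top [ 0.368 -0.286] 0.058 rect [ 342. -281.   48.  103.   81.]
scene pot_orange_mid 0.24 [270. 251.] 2723 top [ 0.579 -0.137] 0.011 rect [ 578. -135.  213.   82.   89.]
scene block_blue_mid 0.72 [368. 167.] 325 top [0.397 0.174] 0.044 rect [387. 178.  37.  90.  69.]
scene pot_blue_mid 0.81 [329. 183.] 479 top [0.441 0.053] 0.058 rect [424.  61.  50.  90.  71.]
scene pot_blue_mid 0.72 [289. 202.] 424 top [ 0.466 -0.054] 0.057 rect [468. -54.  43.  45.  41.]
scene canister_mid 0.8 [292. 201.] 431 top [ 0.466 -0.053] 0.057 rect [466. -54.  45.  43.  22.]
scene bottle_green_mid 0.67 [396. 145.] 368 top [0.362 0.279] 0.072 rect [367. 276.  40.  36.  79.]
scene block_red_mid 0.63 [153. 233.] 467 top [ 0.455 -0.393] 0.045 rect [ 440. -388.   81.
[... 607 characters left out ...]
]
side block_blue_mid 0.75 [259. 194.] 283 top [0.394 0.17 ] 0.044 rect [416. 194. 104.  55.  62.]
side pot_blue_mid 0.86 [292. 206.] 353 top [0.436 0.05 ] 0.057 rect [438.  50.  50.  47.  33.]
side canister_mid 0.82 [321. 224.] 358 top [ 0.461 -0.055] 0.057 rect [460. -56.  46.  45.   3.]
side bottle_green_mid 0.67 [232. 186.] 324 top [0.358 0.277] 0.073 rect [374. 319. 145.  46.  70.]
side pot_white_mid 0.49 [250. 161.] 268 top [0.474 0.349] 0.057 rect [474. 348.  45.  49.   4.]
side block_red_mid 0.65 [406. 292.] 498 top [ 0.452 -0.398] 0.045 rect [ 469. -387.   84.   55.   11.]
1.1 [0.2884089  0.58250475 0.2054923 ] [[-0.896  0.444 -0.   ]
 [ 0.444  0.896  0.   ]
 [ 0.    -0.    -1.   ]]
```

View pics/scene.png

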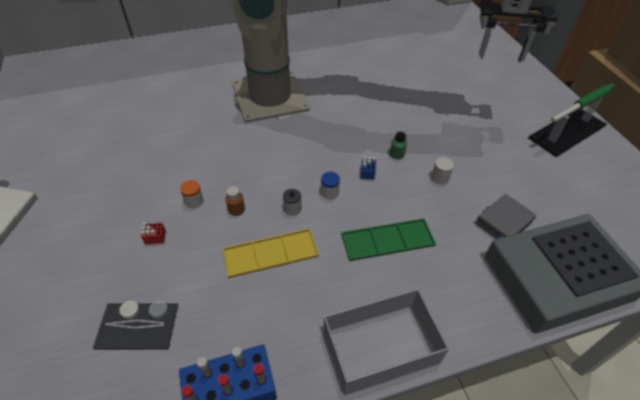

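View pics/side.png

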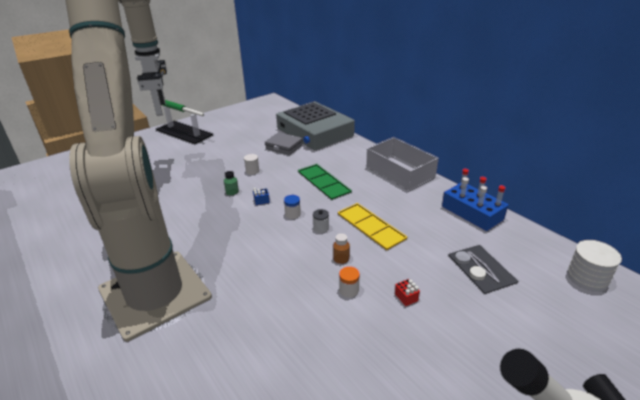

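The scene picture shows all eight stock items standing: blue block (368,167), blue pot (329,183), canister (292,201), amber bottle (234,206), orange pot (192,193). The trays are at (270,252) and (388,239). The side picture agrees. I'm moving over the blue block, with the tool's y turned to world x.

```bash
python3 -m crank '[[1,-0.155,-0.165,-0.075,0],[1,-0.155,-0.165,-0.075,0],[1,-0.155,-0.165,-0.075,0],[1,-0.155,-0.165,-0.075,0],[1,-0.155,-0.165,-0.075,0],[1,-0.155,-0.165,-0.075,0],[1,-0.155,-0.165,-0.075,0]]' && python3 -m crank '[[1,-0.155,-0.165,0,6.4],[1,-0.155,-0.165,0,6.4],[1,-0.155,-0.165,0,6.4],[1,-0.155,-0.165,0,6.4],[1,-0.155,-0.165,0,6.4],[1,-0.155,-0.165,0,6.4],[1,-0.155,-0.165,0,6.4]]' && python3 -m crank '[[1,0,0,0,6.35],[1,0,0,0,6.35],[1,0,0,0,6.35],[1,0,0,0,6.35],[1,0,0,0,6.35],[1,0,0,0,6.35],[1,0,0,0,6.35],[1,0,0,0,6.35]]'
cat >> h.py <<'E'
def wrist():
    s=sensors.read_state(); im=eyes.get_image('wrist')
    T=np.eye(4);T[:3,:3]=s['ee_rot'];T[:3,3]=s['position']
    im['world_to_cam']=np.linalg.inv(T@im['mount']); return s,im
def report(c,im,names):
  for n in names:
    for r in regions_of(c,n)[:1]:
        P=pts(im,r['region'])
        if len(P)<10: print(n,'few');continue
        top=np.percentile(P[:,2],97); T=P[P[:,2]>top-.006]
        m=cv2.minAreaRect((T[:,:2]*1000).astype(np.float32)); 
        L=P[P[:,2]>.025]; m2=cv2.minAreaRect((L[:,:2]*1000).astype(np.float32)) if len(L) else 0
        print(n,round(r['confidence'],2),np.round(r['uv']),len(P),'z',round(top,3),'top',np.round([*m[0],*m[1],m[2]],1),'>25',m2 and np.round([*m2[0],*m2[1],m2[2]],1))
E
python3 - <<'E'
from h import *
s,im=wrist(); print(s['position'],np.round(s['ee_rot'],3)); save(im,'w1')
report('wrist',im,['block_blue_mid','pot_blue_mid','bottle_green_mid','tray_green','canister_mid'])
E
```

```text
time: 1.68
position: [0.3578, 0.3599, 0.2829]
ee_rot: [[-0.892, 0.452, 0.004], [0.452, 0.892, -0.001], [-0.004, 0.001, -1.0]]
contact_force: [0.9, -0.0, 0.5]
width: 1.0
grasp_force: 0.0
time: 2.27
position: [0.4211, 0.145, 0.2807]
ee_rot: [[-0.518, 0.855, 0.001], [0.855, 0.518, -0.001], [-0.002, 0.0, -1.0]]
contact_force: [0.7, 0.2, 0.2]
width: 1.003
grasp_force: 0.0
time: 2.93
position: [0.4196, 0.1502, 0.2804]
ee_rot: [[-0.002, 1.0, -0.0], [1.0, 0.002, 0.0], [0.0, -0.0, -1.0]]
contact_force: [-0.2, 0.9, 0.1]
width: 0.998
grasp_force: 0.0
[0.41960159 0.1502428  0.28037802] [[-0.002  1.    -0.   ]
 [ 1.     0.002  0.   ]
 [ 0.    -0.    -1.   ]]
block_blue_mid 0.92 [315. 146.] 1298 z 0.044 top [399.3 176.4  32.3  29.8  68.4] >25 [404.7 174.   38.1  46.   67.8]
pot_blue_mid 0.75 [346. 243.] 1560 z 0.057 top [440.2  55.3  46.5  47.    0. ] >25 [440.2  55.5  46.6  47.4   0.8]
bottle_green_mid 0.61 [274.  53.] 1460 z 0.073 top [359.1 280.5  28.4  28.6  46. ] >25 [359.5 279.3  41.9  41.   44.1]
tray_green 0.43 [430. 369.] 3028 z 0.01 top [537.6 -14.4  92.6 420.8  13.4] >25 [4.553e+02 1.612e+02 3.000e-01 4.320e+01 3.220e+01]
canister_mid 0.72 [360. 299.] 778 z 0.052 top [462.6 -34.4  39.1  12.6   0.9] >25 [ 4.631e+02 -3.670e+01  4.430e+01  1.730e+01  2.000e-01]
```

View pics/w1.png

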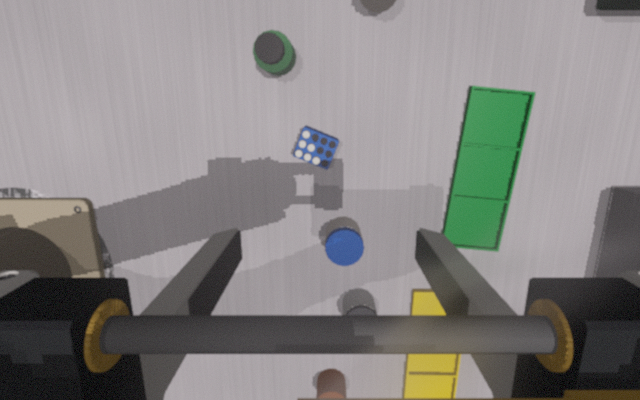

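The wrist picture shows the blue block at (315,146), turned about 22°. The blue pot is at (345,246), the green tray at (487,167) is turned slightly, and all four pictures agree. Next I measure the trays by colour and go down onto the block.

```bash
python3 - <<'E'
from h import *
s,im=wrist(); sc=eyes.get_image('scene')
for n,i in(('w',im),('s',sc)):
  h=cv2.cvtColor(i['pixels'],cv2.COLOR_RGB2HSV)
  for c,lo,hi in(('green',50,80),('yellow',20,32)):
    m=cv2.inRange(h,(lo,120,60),(hi,255,255))>0
    P=pts(i,m); P=P[(P[:,2]<.02)&(P[:,2]>-.01)&(P[:,0]>.5)&(P[:,0]<.72)]
    r=cv2.minAreaRect((P[:,:2]*1000).astype(np.float32)); print(n,c,len(P),np.round(r[0],1),np.round(r[1],1),round(r[2],1))
E
python3 -m crank '[[1,0.023,-0.017,0.17,4.4],[1,0.023,-0.017,0.17,4.4],[1,0.023,-0.017,0.17,4.4],[1,0.023,-0.017,0.17,4.4],[1,0.023,-0.017,0.17,4.4],[1,0.023,-0.017,0.17,4.4]]' && python3 -m crank '[[1,0,0,0.04,0],[1,0,0,0.07,0],[1,0,0,0.09,0],[1,0,0,0.098,0],[1,0,0,0.098,0],[0.3,0,0,0.098,0],[0.3,0,0,0.098,0]]'
```

```text
w green 9067 [621.7 139.4] [206.6  77.5] 84.7
w yellow 2948 [ 576.9 -124.9] [191.1  77.6] 89.0
s green 2252 [624.7 136.9] [208.9  78.9] 84.9
s yellow 2599 [ 579.1 -138. ] [207.2  81.9] 88.5
time: 3.83
position: [0.4011, 0.1717, 0.109]
ee_rot: [[0.375, 0.927, -0.005], [0.927, -0.375, -0.002], [-0.004, -0.004, -1.0]]
contact_force: [0.2, -0.2, 0.4]
width: 0.999
grasp_force: 0.0
time: 4.42
position: [0.4047, 0.1729, 0.0143]
ee_rot: [[0.376, 0.927, 0.004], [0.927, -0.376, 0.002], [0.003, 0.003, -1.0]]
contact_force: [0.6, -0.3, -0.5]
width: 0.891
grasp_force: 0.0
```

```bash
python3 -m crank '[[-1,0,0,0,0],[-1,0,0,0,0],[-1,0,0,0,0],[-1,0,0,0,0],[-1,0,0,0,0],[-1,0,0,0,0],[-1,0,0,0,0],[-1,0,0,0,0]]' 20 && python3 -m crank '[[-1,0,0,0,0],[-1,0,0,0,0],[-1,0,0,-0.02,0],[-1,0,0,-0.05,0],[-1,0,0,-0.1,0],[-1,0,0,-0.1,0],[-1,0,0,-0.1,0]]'
```

```text
time: 5.08
position: [0.4029, 0.1723, 0.0126]
ee_rot: [[0.376, 0.927, 0.0], [0.927, -0.376, 0.0], [0.0, 0.0, -1.0]]
contact_force: [0.2, 0.0, 3.3]
width: 0.493
grasp_force: 20.0
time: 5.67
position: [0.4044, 0.1731, 0.1145]
ee_rot: [[0.376, 0.927, 0.005], [0.927, -0.376, 0.002], [0.004, 0.003, -1.0]]
contact_force: [-0.6, 0.5, -1.5]
width: 0.486
grasp_force: 20.0
```

```bash
python3 -m crank '[[-1,-0.1575,0.2545,0,-4.2],[-1,-0.1575,0.2545,0,-4.2],[-1,-0.1575,0.2545,0,-4.2],[-1,-0.1575,0.2545,0,-4.2],[-1,-0.1575,0.2545,0,-4.2],[-1,-0.1575,0.2545,0,-4.2],[-1,-0.1575,0.2545,0,-4.2],[-1,-0.1575,0.2545,0,-4.2]]' && python3 -m crank '[[-1,0,0,0,0],[-1,0,0,0,0],[-1,0,0,0,0]]'
```

```text
time: 6.33
position: [0.5824, -0.0777, 0.1108]
ee_rot: [[0.027, 1.0, 0.003], [1.0, -0.027, -0.005], [-0.005, 0.003, -1.0]]
contact_force: [0.1, -1.1, 0.4]
width: 0.49
grasp_force: 20.0
time: 6.58
position: [0.5775, -0.067, 0.111]
ee_rot: [[0.017, 1.0, -0.004], [1.0, -0.017, 0.002], [0.002, -0.004, -1.0]]
contact_force: [-0.4, 0.9, -0.4]
width: 0.485
grasp_force: 20.0
```

```bash
python3 -m crank '[[-1,0,0,0.04,0],[-1,0,0,0.07,0],[-1,0,0,0.085,0],[-1,0,0,0.092,0],[-1,0,0,0.092,0],[-1,0,0,0.092,0],[-1,0,0,0.092,0],[-1,0,0,0.092,0]]' && python3 -m crank '[[-1,0,0,0.001,0],[-1,0,0,0.002,0],[-1,0,0,0.003,0],[-1,0,0,0.004,0],[-1,0,0,0.004,0],[-1,0,0,0.004,0]]'
```

```text
time: 7.25
position: [0.5804, -0.0692, 0.0218]
ee_rot: [[0.019, 1.0, 0.002], [1.0, -0.019, -0.0], [-0.0, 0.002, -1.0]]
contact_force: [0.4, -0.3, -0.1]
width: 0.49
grasp_force: 20.0
time: 7.75
position: [0.5793, -0.0695, 0.0164]
ee_rot: [[0.019, 1.0, -0.0], [1.0, -0.019, 0.0], [0.0, -0.0, -1.0]]
contact_force: [0.3, -0.9, -0.3]
width: 0.489
grasp_force: 20.0
```

```bash
python3 -m crank '[[-1,0,0,0.001,0],[-1,0,0,0.001,0],[-1,0,0,0.0015,0],[-1,0,0,0.0015,0],[-1,0,0,0.0015,0]]' && python3 -m crank '[[-0.1,0,0,0,0],[0.1,0,0,0,0],[0.4,0,0,0,0],[0.4,0,0,0,0],[0.4,0,0,0,0],[0.6,0,0,-0.03,0],[0.8,0,0,-0.07,0],[1,0,0,-0.1,0]]'
```

```text
time: 8.17
position: [0.5795, -0.0695, 0.0156]
ee_rot: [[0.019, 1.0, 0.0], [1.0, -0.019, 0.0], [0.0, 0.0, -1.0]]
contact_force: [-0.4, -0.6, 6.3]
width: 0.483
grasp_force: 20.0
time: 8.83
position: [0.5794, -0.0697, 0.1165]
ee_rot: [[0.019, 1.0, -0.0], [1.0, -0.019, -0.0], [-0.0, -0.0, -1.0]]
contact_force: [0.1, -0.2, -1.2]
width: 0.875
grasp_force: 0.0
```

```bash
python3 -m crank '[[1,0.121,-0.1425,0,0.8],[1,0.121,-0.1425,0,0.8],[1,0.121,-0.1425,0,0.8],[1,0.121,-0.1425,0,0.8],[1,0.121,-0.1425,0,0.8],[1,0.121,-0.1425,0,0.8],[1,0.121,-0.1425,0,0.8],[1,0.121,-0.1425,0,0.8]]'
python3 - <<'E'
from h import *
s,im=wrist(); print(s['position'],np.round(s['ee_rot'],3)); save(im,'w2')
report('wrist',im,['pot_blue_mid'])
E
```

```text
time: 9.5
position: [0.4406, 0.0538, 0.1152]
ee_rot: [[0.089, 0.996, 0.002], [0.996, -0.089, -0.0], [-0.0, 0.002, -1.0]]
contact_force: [0.5, -0.5, -0.3]
width: 1.003
grasp_force: 0.0
[0.44061689 0.05377046 0.1152122 ] [[ 0.089  0.996  0.002]
 [ 0.996 -0.089 -0.   ]
 [-0.     0.002 -1.   ]]
pot_blue_mid 0.73 [548.  99.] 21491 z 0.01 top [620.  110.4 152.2  80.1  84.7] >25 0
```

View pics/w2.png

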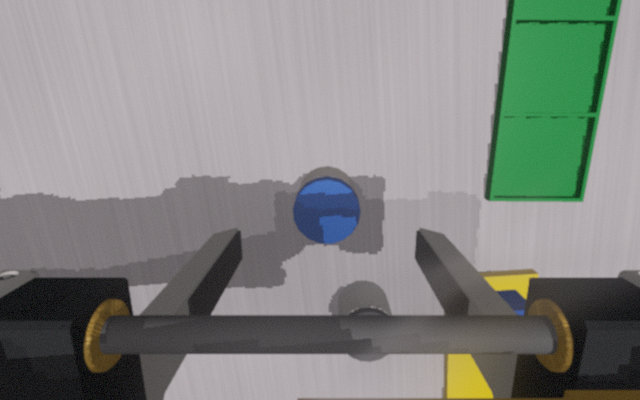

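The blue pot at (327,210) lies midway between the fingers (240 and 416). The network's hit at (548,99) is the green tray, so I ignore it. Going down to grip.

```bash
python3 -m crank '[[1,0,0,0.04,0],[1,0,0,0.07,0],[1,0,0,0.09,0],[1,0,0,0.101,0],[1,0,0,0.101,0],[0.3,0,0,0.101,0],[0.3,0,0,0.101,0]]' && python3 -m crank '[[-1,0,0,0,0],[-1,0,0,0,0],[-1,0,0,0,0],[-1,0,0,0,0],[-1,0,0,0,0],[-1,0,0,0,0],[-1,0,0,0,0],[-1,0,0,0,0]]' 20 && python3 -m crank '[[-1,0,0,-0.02,0],[-1,0,0,-0.05,0],[-1,0,0,-0.09,0],[-1,0,0,-0.1,0],[-1,0,0,-0.1,0],[-1,0,0,-0.1,0]]'
```

```text
time: 10.18
position: [0.4402, 0.0537, 0.0144]
ee_rot: [[0.09, 0.996, 0.001], [0.996, -0.09, -0.0], [-0.0, 0.001, -1.0]]
contact_force: [0.5, 0.2, 0.0]
width: 0.893
grasp_force: 0.0
time: 10.85
position: [0.4394, 0.0544, 0.0142]
ee_rot: [[0.089, 0.996, 0.0], [0.996, -0.089, 0.0], [0.0, 0.0, -1.0]]
contact_force: [-0.3, 0.3, 5.8]
width: 0.508
grasp_force: 20.0
time: 11.35
position: [0.4392, 0.0546, 0.114]
ee_rot: [[0.088, 0.996, 0.001], [0.996, -0.088, 0.0], [0.0, 0.001, -1.0]]
contact_force: [0.1, -0.2, -0.2]
width: 0.509
grasp_force: 20.0
```

```bash
python3 -m crank '[[-1,0.0302,0.174,0,0],[-1,0.0302,0.174,0,0],[-1,0.0302,0.174,0,0],[-1,0.0302,0.174,0,0],[-1,0.0302,0.174,0,0],[-1,0.0302,0.174,0,0],[-1,0.0302,0.174,0,0],[-1,0.0302,0.174,0,0]]' && python3 -m crank '[[-1,0,0,0.04,0],[-1,0,0,0.07,0],[-1,0,0,0.085,0],[-1,0,0,0.093,0],[-1,0,0,0.094,0],[-1,0,0,0.095,0],[-1,0,0,0.096,0],[-1,0,0,0.096,0]]' && python3 -m crank '[[-1,0,0,0.0005,0],[-1,0,0,0.001,0],[-1,0,0,0.0015,0],[-1,0,0,0.0015,0],[-1,0,0,0.0015,0]]'
```

```text
time: 12.02
position: [0.6125, 0.0685, 0.1121]
ee_rot: [[0.09, 0.996, -0.005], [0.996, -0.09, -0.0], [-0.001, -0.005, -1.0]]
contact_force: [-0.1, -0.7, -0.7]
width: 0.503
grasp_force: 20.0
time: 12.68
position: [0.616, 0.069, 0.0192]
ee_rot: [[0.089, 0.996, 0.002], [0.996, -0.089, 0.0], [0.0, 0.002, -1.0]]
contact_force: [-0.2, 0.7, 0.4]
width: 0.508
grasp_force: 20.0
time: 13.1
position: [0.6157, 0.0691, 0.0173]
ee_rot: [[0.089, 0.996, 0.001], [0.996, -0.089, 0.0], [0.001, 0.001, -1.0]]
contact_force: [-1.1, -0.0, 5.2]
width: 0.509
grasp_force: 20.0
```

```bash
python3 -m crank '[[0.1,0,0,0,0],[0.4,0,0,0,0],[0.4,0,0,0,0],[0.4,0,0,0,0],[0.6,0,0,-0.03,0],[0.8,0,0,-0.07,0],[1,0,0,-0.1,0],[1,0,0,-0.1,0]]' && python3 -m crank '[[1,-0.1355,-0.1405,0,0],[1,-0.1355,-0.1405,0,0],[1,-0.1355,-0.1405,0,0],[1,-0.1355,-0.1405,0,0],[1,-0.1355,-0.1405,0,0],[1,-0.1355,-0.1405,0,0],[1,-0.1355,-0.1405,0,0],[1,-0.1355,-0.1405,0,0]]'
python3 - <<'E'
from h import *
s,im=wrist(); print(s['position'],np.round(s['ee_rot'],3)); save(im,'w3')
report('wrist',im,['canister_mid'])
sc=eyes.get_image('scene'); report('scene',sc,['pot_blue_mid','block_blue_mid'])
E
```

```text
time: 13.77
position: [0.6195, 0.0686, 0.1224]
ee_rot: [[0.089, 0.996, 0.011], [0.996, -0.089, 0.001], [0.002, 0.01, -1.0]]
contact_force: [0.4, -0.4, 0.1]
width: 0.947
grasp_force: 0.0
time: 14.43
position: [0.4644, -0.0531, 0.1165]
ee_rot: [[0.088, 0.996, 0.001], [0.996, -0.088, 0.0], [0.0, 0.001, -1.0]]
contact_force: [0.0, 0.2, 0.6]
width: 0.999
grasp_force: 0.0
[ 0.46443429 -0.05305248  0.11646533] [[ 0.088  0.996  0.001]
 [ 0.996 -0.088  0.   ]
 [ 0.     0.001 -1.   ]]
canister_mid 0.91 [326. 200.] 3548 z 0.059 top [461.3 -51.9  32.8  38.4  34. ] >25 [463.1 -51.4  45.4  44.7  17.6]
pot_blue_mid 0.71 [359. 236.] 539 z 0.061 top [617.2  67.   46.   46.4  81.5] >25 [617.2  67.1  46.2  46.4  81.5]
block_blue_mid 0.61 [299. 242.] 463 z 0.047 top [574.6 -68.9  30.   31.9  87.6] >25 [581.7 -68.6  38.6  45.6  89. ]
```

View pics/w3.png

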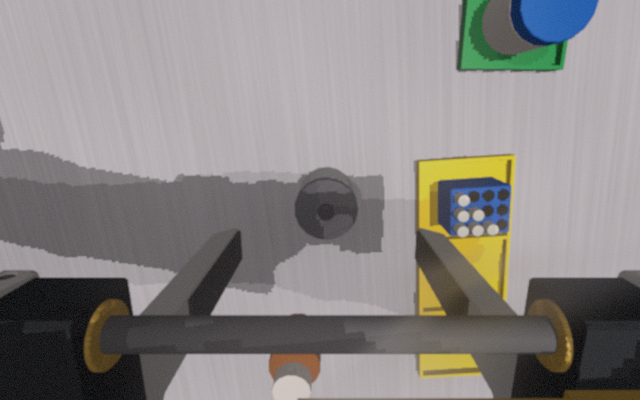

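Both placed things stand in their compartments: the blue pot at (540,25) and the blue block at (475,208). The canister at (326,208) is centred between the fingers.

```bash
python3 -m crank '[[1,0,0,0.04,0],[1,0,0,0.07,0],[1,0,0,0.09,0],[1,0,0,0.102,0],[1,0,0,0.102,0],[0.3,0,0,0.102,0],[0.3,0,0,0.102,0]]' && python3 -m crank '[[-1,0,0,0,0],[-1,0,0,0,0],[-1,0,0,0,0],[-1,0,0,0,0],[-1,0,0,0,0],[-1,0,0,0,0],[-1,0,0,0,0],[-1,0,0,0,0]]' 25 && python3 -m crank '[[-1,0,0,-0.02,0],[-1,0,0,-0.05,0],[-1,0,0,-0.09,0],[-1,0,0,-0.12,0],[-1,0,0,-0.12,0],[-1,0,0,-0.12,0],[-1,0,0,-0.12,0]]'
```

```text
time: 15.27
position: [0.4639, -0.0535, 0.015]
ee_rot: [[0.088, 0.996, 0.001], [0.996, -0.088, -0.0], [-0.0, 0.001, -1.0]]
contact_force: [0.5, 0.6, -0.0]
width: 0.893
grasp_force: 0.0
time: 15.93
position: [0.4633, -0.0535, 0.0147]
ee_rot: [[0.089, 0.996, 0.0], [0.996, -0.089, 0.0], [0.0, 0.0, -1.0]]
contact_force: [-1.2, 0.4, 4.4]
width: 0.486
grasp_force: 25.0
time: 16.52
position: [0.4625, -0.0531, 0.1337]
ee_rot: [[0.088, 0.996, -0.001], [0.996, -0.088, 0.0], [0.0, -0.001, -1.0]]
contact_force: [-0.5, -0.1, -1.6]
width: 0.485
grasp_force: 25.0
```

```bash
python3 -m crank '[[-1,0.274,0.1415,0,0],[-1,0.274,0.1415,0,0],[-1,0.274,0.1415,0,0],[-1,0.274,0.1415,0,0],[-1,0.274,0.1415,0,0],[-1,0.274,0.1415,0,0],[-1,0.274,0.1415,0,0],[-1,0.274,0.1415,0,0]]' && python3 -m crank '[[-1,0,0,0,0],[-1,0,0,0,0],[-1,0,0,0.04,0],[-1,0,0,0.07,0],[-1,0,0,0.09,0],[-1,0,0,0.1,0],[-1,0,0,0.1,0],[-1,0,0,0.1,0]]' && python3 -m crank '[[-1,0,0,0.01,0],[-1,0,0,0.013,0],[-1,0,0,0.014,0],[-1,0,0,0.015,0],[-1,0,0,0.016,0],[-1,0,0,0.016,0],[-1,0,0,0.016,0]]'
```

```text
time: 17.18
position: [0.629, 0.214, 0.1309]
ee_rot: [[0.083, 0.997, -0.002], [0.997, -0.083, 0.003], [0.003, -0.003, -1.0]]
contact_force: [0.0, 1.0, -1.6]
width: 0.487
grasp_force: 25.0
time: 17.85
position: [0.6284, 0.2051, 0.0344]
ee_rot: [[0.091, 0.996, -0.001], [0.996, -0.091, -0.001], [-0.001, -0.001, -1.0]]
contact_force: [0.4, 0.5, -1.7]
width: 0.484
grasp_force: 25.0
time: 18.43
position: [0.6286, 0.2069, 0.0187]
ee_rot: [[0.089, 0.996, 0.0], [0.996, -0.089, 0.0], [0.0, 0.0, -1.0]]
contact_force: [0.2, 0.3, -1.7]
width: 0.484
grasp_force: 25.0
```

```bash
python3 -m crank '[[-1,0,0,0.0007,0],[-1,0,0,0.0014,0],[-1,0,0,0.0014,0],[-1,0,0,0.0014,0]]' && python3 -m crank '[[0.1,0,0,0,0],[0.4,0,0,0,0],[0.4,0,0,0,0],[0.4,0,0,0,0],[0.6,0,0,-0.03,0],[0.8,0,0,-0.07,0],[1,0,0,-0.11,0],[1,0,0,-0.11,0]]' && python3 -m crank '[[1,-0.206,-0.0845,0,0],[1,-0.206,-0.0845,0,0],[1,-0.206,-0.0845,0,0],[1,-0.206,-0.0845,0,0],[1,-0.206,-0.0845,0,0],[1,-0.206,-0.0845,0,0]]' && python3 -m crank '[[1,-0.206,-0.0845,0,-0.8],[1,-0.206,-0.0845,0,-0.8],[1,-0.206,-0.0845,0,-0.8],[1,-0.206,-0.0845,0,-0.8],[1,-0.206,-0.0845,0,-0.8],[1,-0.206,-0.0845,0,-0.8],[1,-0.206,-0.0845,0,-0.8],[1,-0.206,-0.0845,0,-0.8]]'
python3 - <<'E'
from h import *
s,im=wrist(); print(s['position'],np.round(s['ee_rot'],3)); save(im,'w4')
report('wrist',im,['bottle_amber_mid'])
sc=eyes.get_image('scene'); report('scene',sc,['canister_mid','bottle_amber_mid'])
E
```

```text
time: 18.77
position: [0.6287, 0.2069, 0.0177]
ee_rot: [[0.089, 0.996, 0.0], [0.996, -0.089, 0.0], [0.0, 0.0, -1.0]]
contact_force: [-1.3, -0.3, 5.2]
width: 0.487
grasp_force: 25.0
time: 19.43
position: [0.634, 0.2073, 0.135]
ee_rot: [[0.089, 0.996, 0.013], [0.996, -0.089, 0.003], [0.005, 0.013, -1.0]]
contact_force: [2.2, -0.0, 0.9]
width: 0.946
grasp_force: 0.0
time: 19.93
position: [0.5227, 0.0027, 0.1274]
ee_rot: [[0.096, 0.995, -0.002], [0.995, -0.096, -0.003], [-0.003, -0.002, -1.0]]
contact_force: [-0.6, -0.3, -0.7]
width: 0.999
grasp_force: 0.0
time: 20.6
position: [0.4238, -0.1891, 0.1271]
ee_rot: [[0.021, 1.0, 0.001], [1.0, -0.021, 0.0], [0.0, 0.001, -1.0]]
contact_force: [0.8, 0.3, 0.3]
width: 0.998
grasp_force: 0.0
[ 0.42377569 -0.18906397  0.12707078] [[ 0.021  1.     0.001]
 [ 1.    -0.021  0.   ]
 [ 0.     0.001 -1.   ]]
bottle_amber_mid 0.87 [330. 200.] 2916 z 0.073 top [ 424.4 -186.4   28.9   29.    66.7] >25 [ 4.244e+02 -1.838e+02  4.280e+01  3.790e+01  4.000e-01]
canister_mid 0.82 [416. 226.] 496 z 0.061 top [631.9 206.5  40.2  44.    8.6] >25 [631.4 206.3  44.1  44.9  20.3]
bottle_amber_mid 0.87 [238. 203.] 413 z 0.073 top [ 432.6 -188.6   28.8   15.    82.4] >25 [ 430.  -188.1   42.4   37.4   79.6]
```

View pics/w4.png

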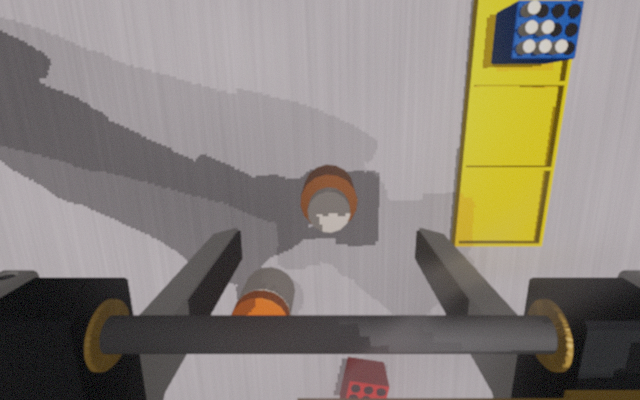

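The amber bottle at (328,205) is centred between the fingers. The middle and near yellow compartments, at (510,125) and (503,205), are free.

```bash
python3 -m crank '[[1,0.001,0,0.04,0],[1,0.001,0,0.07,0],[1,0.001,0,0.1,0],[1,0.001,0,0.114,0],[1,0.001,0,0.114,0],[0.3,0.001,0,0.114,0],[0.3,0.001,0,0.114,0]]' && python3 -m crank '[[-1,0,0,0,0],[-1,0,0,0,0],[-1,0,0,0,0],[-1,0,0,0,0],[-1,0,0,0,0],[-1,0,0,0,0],[-1,0,0,0,0],[-1,0,0,0,0]]' 25 && python3 -m crank '[[-1,0,0,-0.02,0],[-1,0,0,-0.05,0],[-1,0,0,-0.08,0],[-1,0,0,-0.1,0],[-1,0,0,-0.1,0],[-1,0,0,-0.1,0]]'
```

```text
time: 21.43
position: [0.4244, -0.1875, 0.0138]
ee_rot: [[0.018, 1.0, 0.001], [1.0, -0.018, -0.0], [-0.0, 0.001, -1.0]]
contact_force: [-0.0, 0.3, 0.8]
width: 0.897
grasp_force: 0.0
time: 22.1
position: [0.4238, -0.1876, 0.0133]
ee_rot: [[0.019, 1.0, 0.0], [1.0, -0.019, 0.0], [0.0, 0.0, -1.0]]
contact_force: [-1.1, 0.9, 3.8]
width: 0.465
grasp_force: 25.0
time: 22.6
position: [0.4242, -0.1876, 0.1136]
ee_rot: [[0.019, 1.0, 0.002], [1.0, -0.019, -0.001], [-0.001, 0.002, -1.0]]
contact_force: [-0.3, -0.3, -0.0]
width: 0.46
grasp_force: 25.0
```

```bash
python3 -m crank '[[-1,0.0525,0.153,0,0],[-1,0.0525,0.153,0,0],[-1,0.0525,0.153,0,0],[-1,0.0525,0.153,0,0],[-1,0.0525,0.153,0,0],[-1,0.0525,0.153,0,0],[-1,0.0525,0.153,0,0],[-1,0.0525,0.153,0,0]]' && python3 -m crank '[[-1,0,0,0.04,0],[-1,0,0,0.07,0],[-1,0,0,0.085,0],[-1,0,0,0.093,0],[-1,0,0,0.094,0],[-1,0,0,0.095,0],[-1,0,0,0.0955,0],[-1,0,0,0.0955,0]]' && python3 -m crank '[[-1,0,0,0.0005,0],[-1,0,0,0.001,0],[-1,0,0,0.0017,0],[-1,0,0,0.0017,0],[-1,0,0,0.0017,0]]'
```

```text
time: 23.27
position: [0.5752, -0.1389, 0.1119]
ee_rot: [[0.021, 1.0, -0.003], [1.0, -0.021, 0.0], [0.0, -0.003, -1.0]]
contact_force: [-0.2, -0.3, -1.9]
width: 0.464
grasp_force: 25.0
time: 23.93
position: [0.5783, -0.1385, 0.0188]
ee_rot: [[0.019, 1.0, 0.002], [1.0, -0.019, -0.0], [-0.0, 0.002, -1.0]]
contact_force: [0.3, 0.2, -0.5]
width: 0.462
grasp_force: 25.0
time: 24.35
position: [0.578, -0.138, 0.0163]
ee_rot: [[0.019, 1.0, 0.001], [1.0, -0.019, -0.0], [0.0, 0.001, -1.0]]
contact_force: [-0.8, -0.0, 2.7]
width: 0.467
grasp_force: 25.0
```

```bash
python3 -m crank '[[0.1,0,0,0,0],[0.4,0,0,0,0],[0.4,0,0,0,0],[0.4,0,0,0,0],[0.6,0,0,-0.03,0],[0.8,0,0,-0.07,0],[1,0,0,-0.11,0],[1,0,0,-0.11,0]]' && python3 -m crank '[[1,-0.153,-0.2085,0,0],[1,-0.153,-0.2085,0,0],[1,-0.153,-0.2085,0,0],[1,-0.153,-0.2085,0,0],[1,-0.153,-0.2085,0,0],[1,-0.153,-0.2085,0,0],[1,-0.153,-0.2085,0,0],[1,-0.153,-0.2085,0,0]]'
python3 - <<'E'
from h import *
s,im=wrist(); print(s['position'],np.round(s['ee_rot'],3)); save(im,'w5')
report('wrist',im,['pot_orange_mid'])
sc=eyes.get_image('scene'); report('scene',sc,['bottle_amber_mid','pot_orange_mid'])
E
```

```text
time: 25.02
position: [0.5821, -0.1401, 0.1328]
ee_rot: [[0.02, 1.0, 0.012], [1.0, -0.02, -0.003], [-0.003, 0.012, -1.0]]
contact_force: [0.9, -0.3, 0.1]
width: 0.945
grasp_force: 0.0
time: 25.68
position: [0.3632, -0.2892, 0.1261]
ee_rot: [[0.026, 1.0, -0.001], [1.0, -0.026, -0.001], [-0.001, -0.001, -1.0]]
contact_force: [0.3, 0.6, -0.2]
width: 1.001
grasp_force: 0.0
[ 0.36324362 -0.28920423  0.12611511] [[ 0.026  1.    -0.001]
 [ 1.    -0.026 -0.001]
 [-0.001 -0.001 -1.   ]]
pot_orange_mid 0.56 [331. 199.] 3792 z 0.057 top [ 366.  -284.6   47.2   47.    88.2] >25 [ 366.  -284.5   47.4   47.    88.2]
bottle_amber_mid 0.9 [270. 246.] 498 z 0.076 top [ 579.7 -138.2   28.1   26.6   45.8] >25 [ 583.8 -138.9   40.9   37.2   69.1]
pot_orange_mid 0.94 [190. 194.] 463 z 0.058 top [ 383.4 -277.7   75.7   45.4   28.2] >25 [ 382.8 -276.6   75.6   48.2   28.5]
```

View pics/w5.png

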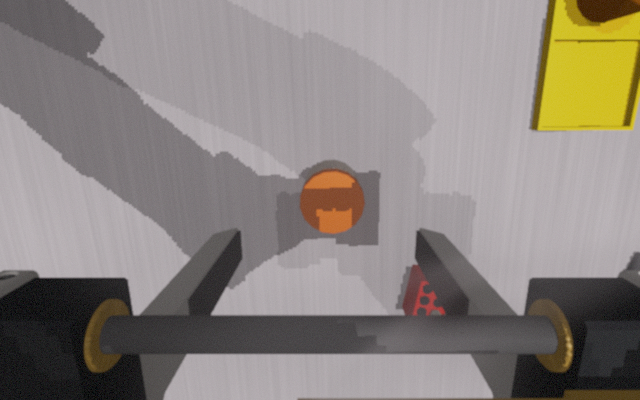

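The orange pot at (332,202) is centred between the fingers, and the red block at (425,295) is clear of them.

```bash
python3 -m crank '[[1,0,0,0.04,0],[1,0,0,0.07,0],[1,0,0,0.1,0],[1,0,0,0.112,0],[1,0,0,0.112,0],[0.3,0,0,0.112,0],[0.3,0,0,0.112,0]]' && python3 -m crank '[[-1,0,0,0,0],[-1,0,0,0,0],[-1,0,0,0,0],[-1,0,0,0,0],[-1,0,0,0,0],[-1,0,0,0,0],[-1,0,0,0,0],[-1,0,0,0,0]]' 20 && python3 -m crank '[[-1,0,0,-0.02,0],[-1,0,0,-0.05,0],[-1,0,0,-0.08,0],[-1,0,0,-0.1,0],[-1,0,0,-0.1,0],[-1,0,0,-0.1,0]]'
```

```text
time: 26.52
position: [0.3673, -0.2869, 0.0144]
ee_rot: [[0.018, 1.0, 0.001], [1.0, -0.018, -0.001], [-0.001, 0.001, -1.0]]
contact_force: [0.5, -0.3, 0.1]
width: 0.894
grasp_force: 0.0
time: 27.18
position: [0.3663, -0.2871, 0.0142]
ee_rot: [[0.019, 1.0, 0.0], [1.0, -0.019, -0.0], [-0.0, 0.0, -1.0]]
contact_force: [-0.7, 0.4, 5.2]
width: 0.51
grasp_force: 20.0
time: 27.68
position: [0.3667, -0.2871, 0.1144]
ee_rot: [[0.019, 1.0, 0.002], [1.0, -0.019, -0.001], [-0.001, 0.002, -1.0]]
contact_force: [-0.3, 0.6, -1.2]
width: 0.512
grasp_force: 20.0
```

```bash
python3 -m crank '[[-1,0.084,0.209,0,0],[-1,0.084,0.209,0,0],[-1,0.084,0.209,0,0],[-1,0.084,0.209,0,0],[-1,0.084,0.209,0,0],[-1,0.084,0.209,0,0],[-1,0.084,0.209,0,0],[-1,0.084,0.209,0,0]]' && python3 -m crank '[[-1,0,0,0.04,0],[-1,0,0,0.07,0],[-1,0,0,0.085,0],[-1,0,0,0.093,0],[-1,0,0,0.094,0],[-1,0,0,0.095,0],[-1,0,0,0.0955,0],[-1,0,0,0.0955,0]]' && python3 -m crank '[[-1,0,0,0.0005,0],[-1,0,0,0.001,0],[-1,0,0,0.0017,0],[-1,0,0,0.0017,0],[-1,0,0,0.0017,0]]'
```

```text
time: 28.35
position: [0.5758, -0.206, 0.1113]
ee_rot: [[0.017, 1.0, -0.004], [1.0, -0.017, 0.001], [0.001, -0.004, -1.0]]
contact_force: [-0.3, -0.1, -1.1]
width: 0.508
grasp_force: 20.0
time: 29.02
position: [0.5772, -0.2076, 0.0193]
ee_rot: [[0.02, 1.0, 0.002], [1.0, -0.02, -0.001], [-0.001, 0.002, -1.0]]
contact_force: [-0.1, -0.5, -1.0]
width: 0.51
grasp_force: 20.0
time: 29.43
position: [0.5771, -0.207, 0.017]
ee_rot: [[0.019, 1.0, 0.001], [1.0, -0.019, -0.0], [-0.0, 0.001, -1.0]]
contact_force: [-0.2, 0.3, 1.6]
width: 0.509
grasp_force: 20.0
```

```bash
python3 -m crank '[[0.1,0,0,0,0],[0.4,0,0,0,0],[0.4,0,0,0,0],[0.4,0,0,0,0],[0.6,0,0,-0.03,0],[0.8,0,0,-0.07,0],[1,0,0,-0.11,0],[1,0,0,-0.15,0]]' && python3 -m crank '[[1,0,-0.12,-0.05,0],[1,0,-0.12,-0.05,0],[1,0,-0.12,-0.05,0],[1,0,-0.12,-0.05,0],[1,0,-0.12,-0.05,0],[1,0,-0.12,-0.05,0]]'
python3 - <<'E'
from h import *
sc=eyes.get_image('scene'); cv2.imwrite('pics/end.png',cv2.resize(sc['pixels'][120:290,130:470,::-1],None,fx=2,fy=2))
report('scene',sc,['bottle_amber_mid','pot_orange_mid','block_blue_mid','pot_blue_mid','canister_mid','bottle_green_mid','pot_white_mid','block_red_mid'])
E
```

```text
time: 30.1
position: [0.5761, -0.207, 0.168]
ee_rot: [[0.019, 1.0, -0.001], [1.0, -0.019, 0.0], [0.0, -0.001, -1.0]]
contact_force: [0.1, 0.4, 0.6]
width: 0.945
grasp_force: 0.0
time: 30.6
position: [0.4579, -0.2046, 0.217]
ee_rot: [[0.019, 1.0, 0.002], [1.0, -0.019, -0.0], [-0.0, 0.002, -1.0]]
contact_force: [0.1, 0.1, -0.0]
width: 1.0
grasp_force: 0.0
bottle_amber_mid 0.89 [269. 244.] 443 z 0.076 top [ 580.1 -138.7   26.9   25.4   46.6] >25 [ 584.2 -138.6   40.3   36.6   77.8]
pot_orange_mid 0.73 [236. 251.] 608 z 0.061 top [ 578.4 -205.4   45.5   46.    55.2] >25 [ 580.1 -205.8   46.6   47.1   26.8]
block_blue_mid 0.7 [300. 240.] 441 z 0.047 top [576.7 -69.5  30.6  30.6  82.6] >25 [581.4 -68.9  37.8  47.1  88.9]
pot_blue_mid 0.6 [360. 235.] 500 z 0.061 top [617.   66.2  42.7  47.9  67.2] >25 [617.9  66.3  45.6  46.5  83. ]
bottle_green_mid 0.85 [399. 142.] 414 z 0.072 top [360.4 278.7  28.1  30.3  29.3] >25 [363.4 276.9  41.8  39.3  37.5]
pot_white_mid 0.56 [442. 168.] 468 z 0.057 top [479.6 351.1  44.2  44.9  55.8] >25 [480.5 349.7  46.3  47.5  15.6]
block_red_mid 0.55 [154. 232.] 493 z 0.045 top [ 460.2 -395.7   42.    28.5   47.4] >25 [ 455.  -386.5   45.8   41.5   78.5]
```

View pics/end.png

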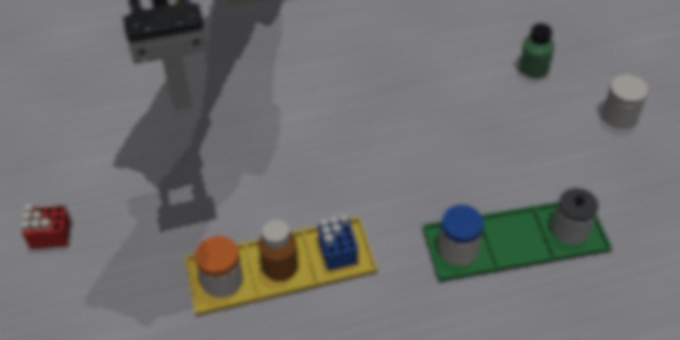

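All five stand upright, each in its own compartment: orange pot (218,265), amber bottle (278,250), blue block (338,242), blue pot (461,235) and canister (575,217). The other three stand where they were.

```bash
python3 -c "from station import robot; print(robot.job_done())"
```

```text
the job is handed in; nothing more can be done
None
```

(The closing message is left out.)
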